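Swing out the scrap tray, clear the slab-glass offcuts, swing it home

TASK

Clear the chunky slab-glass offcuts off the stained-glass bench: first swing the pinned blue scrap tray out from under its clear guard, a quarter turn about its pinned corner until it rests against the rubber bumper, then put every offcut into it. When all are in, swing the loaded tray back a quarter turn until it is fully home against the guard's back wall, and leave the other things on the bench where they are.

Things in the scene. Friction and masses are not known exactly. Their poses are not given: they have to be found in the camera images.
- station: Fixed scrap station: an upright steel pin (13 mm thick, red cap 25 mm wide, top 36 mm high) with a clear guard and a bumper, listed as points. Origin: on the bench at the pin's axis; x roughly away from the robot, y roughly to the robot's left, z up.
- guard (a point): Top front of the clear guard, middle of its yellow roof edge, 64 mm up. In the station's frame: upright back wall with its inner face at x = -10 mm, from y = 33 to 203 mm, 64 mm high; from its top a clear roof 60 to 64 mm high covers x = -90 to -5 mm over the same y. Front and ends are open.
- bumper (a point): Top of the fixed rubber bumper post: red top, 16 mm thick, 32 mm high, at x = -70, y = -160 mm in the station's frame.
- tray: Blue open tray, about 0.45 kg, loose but held at one corner by a ring over the pin (2 mm slack, cap keeps it down): it can only swing flat on the bench, and stays where left. Origin: ring centre, on the bench. In its frame the box spans x = 12 to 197, y = 12 to 152 mm, 50 mm high, walls and floor 5 mm. Side y = 152 bears a yellow strip.
- tray_corner (a point): Tray's free outer corner (yellow dot): x = 197, y = 152 mm in its frame, 25 mm up. Home: side y = 12 lies against the guard's back wall, tray x axis along the station's +y. Swung out: a quarter turn anticlockwise seen from above, side y = 152 against the bumper, tray x axis along the station's -x. Both stops are firm.
- glass_ruby: Chunky ruby coloured slab-glass offcut, a rough broken block within 42 x 28 x 26 mm along its x, y, z (stepped, lower at one end), about 60 g, hard and unbreakable in handling. Origin: its centre. It may be absent.
- glass_amber: Chunky amber coloured slab-glass offcut, a rough broken block within 38 x 26 x 24 mm along its x, y, z (stepped, lower at one end), about 60 g, hard and unbreakable in handling. Origin: its centre. It may be absent.
- glass_green: Chunky green coloured slab-glass offcut, a rough broken block within 36 x 28 x 28 mm along its x, y, z (stepped, lower at one end), about 60 g, hard and unbreakable in handling. Origin: its centre. It may be absent.
- glass_violet: Chunky violet coloured slab-glass offcut, a rough broken block within 45 x 26 x 25 mm along its x, y, z (stepped, lower at one end), about 60 g, hard and unbreakable in handling. Origin: its centre. It may be absent.
- glass_teal: Chunky teal coloured slab-glass offcut, a rough broken block within 40 x 28 x 26 mm along its x, y, z (stepped, lower at one end), about 60 g, hard and unbreakable in handling. Origin: its centre. It may be absent.
- glass_cobalt: Chunky cobalt coloured slab-glass offcut, a rough broken block within 44 x 25 x 25 mm along its x, y, z (stepped, lower at one end), about 60 g, hard and unbreakable in handling. Origin: its centre. It may be absent.
- spool: Bystander: solder spool, 48 mm wide, 40 mm high, standing. Origin: centre of the underside.
- flux: Bystander: white flux bottle in a yellow cup, 68 mm wide, 104 mm high. Origin: centre of the underside.
- spray: Bystander: spray bottle, 68 mm wide, 180 mm high. Origin: centre of the underside.
- pliers: Bystander: red-handled pliers lying flat, 165 mm long along x, about 45 mm wide, 12 mm high.
- flux_brush: Bystander: brush lying flat along its x.
- foil_roll: Bystander: roll of copper foil tape lying flat, 76 mm wide, 12 mm high. Origin: centre of the underside.
- batten: Bystander: wooden strip 220 x 18 x 14 mm lying along its x. Origin: centre of the underside.

How it is judged:
By the outcome, as a careful person would: the job done as asked, in the order asked, and still so for the second after the job is handed in, with the robot touching nothing.
Of glass_ruby, glass_amber, glass_green, glass_violet, glass_teal, glass_cobalt only 4 to 6 are there at a start; the rules pass over those that are not, and their reading is None.
At some moment in a run one of glass_ruby, glass_amber, glass_green, glass_violet, glass_teal, glass_cobalt may be knocked a few centimetres aside while the robot is not near it.
Once in a run the grip may slacken for a moment while it holds something.
It also fails if it takes over 210 s, if anything falls off the work surface, if the arm or the gripper's body presses on something with over 40 N, if the wrist force passes 120 N, or if a joint passes its speed limit or range.

ROBOT

A 6-joint arm with a two-finger parallel gripper is mounted at the origin on the work surface. World frame = base frame: x ahead of the robot, y to its left, z up, the work surface at z = 0. Lengths are in mm, angles in rad, forces in N, time in s.
With the tool pointing down it reaches from about 275 to 825 mm from the base axis. Payload 4.9 kg.
Tool frame: the origin (TCP) lies at the very end of the fingers, on their centre line; the grasp point (between the pads) lies 19 mm behind it; z points along the fingers, y is the line along which they close (so a half turn about z gives the same grasp; the last joint's range is limited). The gripper opens to 85 mm and grips with 20 to 120 N. Pads are 22 mm wide; open, the fingers measure 114 mm over their backs; the gripper's body (76 mm by 85 mm) begins 54 mm behind the grasp point. The pads swing forward as they close: fully open they stand 13 mm farther back than shut.
Start: joints at [-1.378, 0.326, -0.193, 1.052, 0, 1.437], TCP at [176.57, -520.905, 231.281] pointing down, gripper open.
Joint ranges: [-2.65, 2.65], [-0.97, 1.79], [-1.3, 1.35], [-1.93, 2.1], [-1.47, 1.37], [-3.14, 3.14]. Speed limits (rad/s): [2.57, 2.57, 3.14, 3.14, 3.14, 3.14].

INTERFACE

Orientations are given as [roll, pitch, yaw] about the fixed x, y, z axes, in that order (R = Rz(yaw) Ry(pitch) Rx(roll)).
In Python, from bench import bot, solve_ik, imaging gives the robot as it stands. Calls block until the motion is done:
- bot.move_ptp(position, orientation): joint-space move of the TCP to a pose.
- bot.movel(position, rot=None, max_speed=150, threshold=None): straight line of the TCP; rot=None keeps the orientation; max_speed is the mean speed in mm/s. With threshold (N) it stops when the force on the tool has changed by that much, and returns True; else False.
- bot.move_j(angles): joint-space move.
- bot.grip(opening, effort=None): opening from 0.0 (shut) to 1.0 (fully open); effort is the grip in N (None keeps the last); returns when the fingers have stopped.
- bot.dwell(seconds).
- solve_ik(position, orientation): joint angles nearest the present ones, or None.
- bot.get_state(): the state.
- imaging.capture(name): name is "scene" or "top"; returns the picture (480x640x3 uint8, blue, green, red); there is no depth.
- imaging.camera_model(name): a dict with "K" (3x3 intrinsics, pixels), "position" and "rotation" of the camera in the world. Camera axes: x right, y up, looking along -z (the intrinsics and any distortion apply to the point x, -y, -z); pixel columns grow to the right and rows downward; lengths in mm; the calibration is good to about 2 mm. A picture is of the moment at which its call begins. camera_model takes no time and is no camera call.
A pose or a line that the arm cannot do raises bot.IKError and nothing moves.
- bot.sign_off(): hands the job in; it is judged then, once.
The state is a dict: "t": time; "qpos": joint angles; "joint_velocities": joint speeds; "effort": joint torques, N m; "tcp_pos": TCP position; "orientation": TCP orientation; "contact_force": force on the tool from outside, world axes, zero at the start; "wrist_torque": the same for the moment, N m; "opening": opening from 0.0 (shut) to 1.0 (fully open); "gripper_force": force on a finger pad.
Only numpy, scipy, OpenCV 4.12 (cv2) and the standard library are available. Lean on these libraries where they do the work, as an engineer would, in place of code of your own. Each camera call takes 0.05 s, during which the arm holds its last target. There are 200 camera calls.

## Working session

There is one attempt and no reset: what is moved stays moved. The work goes in short steps, each a Python script; the robot and the scene stay as the last script left them, time stands still between calls to the robot, and variables do not carry over. Pictures are saved under pics/ and viewed, at most 14 in all, crops included, and the job is handed in when it is done.

```bash
ls; mkdir -p pics; python3 - <<'E'
from bench import bot, imaging
import cv2
for n in ("top","scene"):
    cv2.imwrite(f"pics/{n}0.png",imaging.capture(n)); m=imaging.camera_model(n); print(n,m)
s=bot.get_state();print(s)
E
```

```text
pics
top {'K': array([[552.32212432,   0.        , 322.94486287],
       [  0.        , 552.32212432, 236.01170472],
       [  0.        ,   0.        ,   1.        ]]), 'position': array([ 350.16815789,   -2.00789568, 1293.87100748]), 'rotation': array([ 1.47102956e-01,  5.32756860e-04, -1.57262316e+00])}
scene {'K': array([[453.11228629,   0.        , 320.50894293],
       [  0.        , 453.11228629, 236.9918101 ],
       [  0.        ,   0.        ,   1.        ]]), 'position': array([1037.46217534,  -19.92372227,  945.2060219 ]), 'rotation': array([0.52806727, 0.00557261, 1.5257077 ])}
{'t': 0.1, 'qpos': array([-1.37819430e+00,  3.26907976e-01, -1.93488560e-01,  1.05198734e+00,
        2.84014654e-05,  1.43661916e+00]), 'joint_velocities': array([-0.00051358, -0.00264324,  0.0016962 ,  0.00066268, -0.00044097,
        0.00201507]), 'effort': array([ 6.08192586e-04, -4.44240367e+01,  2.63038391e+01,  7.89952377e-03,
       -1.21526764e-04,  7.80373568e-06]), 'tcp_pos': array([ 176.47747596, -520.3693586 ,  230.55754735]), 'orientation': array([-3.14002317e+00, -2.40520780e-04,  3.26778979e-01]), 'contact_force': array([-0.4919411 , -0.20406149, -0.14398652]), 'wrist_torque': array([ 0.00116105,  0.01493851, -0.00631454]), 'gripper_force': 0.0, 'opening': 1.0010072444786213}
```

View pics/top0.png

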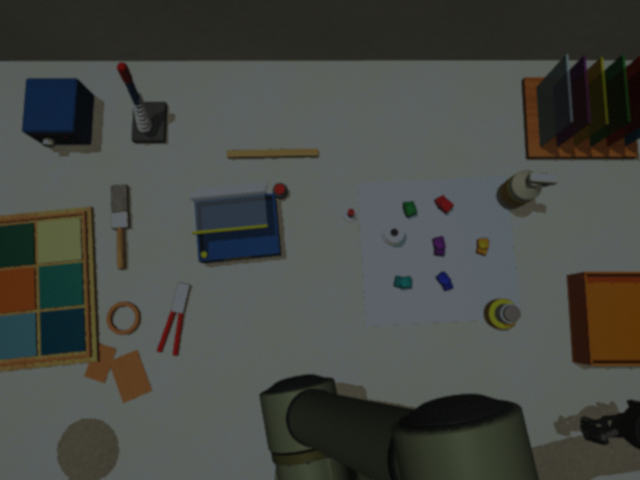

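View pics/scene0.png

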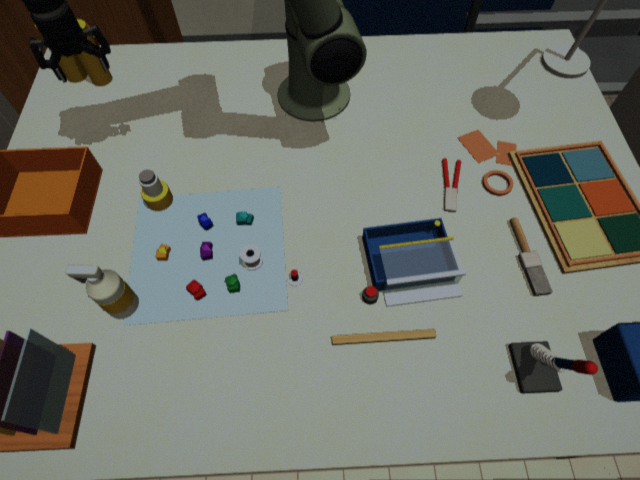

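Both views show all six pieces on the mat. In the top view, ruby is at (444,204), amber (483,246), green (410,209), violet (439,246), teal (403,283) and cobalt (445,281). The pin cap is at (280,190), the bumper at (351,213), the tray dot at (204,255) and the spool at (394,236).

```bash
cat > h.py <<'E'
import numpy as np, cv2
from scipy.spatial.transform import Rotation as Ro
from bench import bot, solve_ik, imaging
def ray(name,uv):
    m=imaging.camera_model(name); R=Ro.from_euler('xyz',m['rotation']).as_matrix()
    d=np.linalg.inv(m['K'])@[uv[0],uv[1],1]; return m['position'],R@(d*[1,-1,-1])
def at(name,uv,z):
    p,d=ray(name,uv); return p+d*(z-p[2])/d[2]
# hue windows (OpenCV 0-180)
HUE=dict(ruby=(174,6),amber=(15,30),green=(50,75),teal=(82,98),cobalt=(110,125),violet=(135,160))
def glass(img,name,z=13,roi=None,dbg=False):
    """{colour: (centre xyz, yaw of long axis, rect dims mm)} for blobs in a pixel ROI"""
    hsv=cv2.cvtColor(img,cv2.COLOR_BGR2HSV); out={}
    x0,y0,x1,y1=roi or (0,0,640,480)
    for k,(a,b) in HUE.items():
        h=hsv[...,0]; m=((h>=a)&(h<=b)) if a<b else ((h>=a)|(h<=b))
        m=(m&(hsv[...,1]>120)&(hsv[...,2]>40)).astype(np.uint8)
        r=np.zeros_like(m); r[y0:y1,x0:x1]=m[y0:y1,x0:x1]
        for c in cv2.findContours(r,0,cv2.CHAIN_APPROX_NONE)[0]:
            if cv2.contourArea(c)<40: continue
            w=np.array([at(name,p[0],z)[:2] for p in c],np.float32)
            (cx,cy),(a1,a2),_=q=cv2.minAreaRect(w); B=cv2.boxPoints(q)
            e=max((B[1]-B[0],B[2]-B[1]),key=np.linalg.norm)
            out.setdefault(k,[]).append((np.round([cx,cy],1),round(float(np.arctan2(e[1],e[0])%np.pi),2),np.round([max(a1,a2),min(a1,a2)],0)))
    return out
E
python3 - <<'E'
from h import *
t=cv2.imread('pics/top0.png'); s=cv2.imread('pics/scene0.png')
for k,v in glass(t,'top',roi=(360,180,500,320)).items(): print('top',k,v)
for k,v in glass(s,'scene',roi=(140,195,285,315)).items(): print('scn',k,v)
print('pin',at('top',(280,190),36),at('scene',(371,294),36))
print('bump',at('top',(351,213),32),at('scene',(294.5,274),32))
print('dot',at('top',(204,255),40),at('scene',(437.5,223.5),40))
print('roof',[at('top',p,64) for p in ((194,232.5),(268,226))])
print('spool',at('top',(394,236),40))
a=cv2.resize(t[170:330,180:500],None,fx=2.5,fy=2.5,interpolation=cv2.INTER_CUBIC)
cv2.imwrite('pics/z0.png',cv2.convertScaleAbs(a,alpha=1.6))
E
```

```text
top ruby [(array([ 618.3, -287. ]), 0.76, array([38., 26.]))]
top amber [(array([ 514.8, -373.4]), 3.1, array([36., 23.]))]
top green [(array([ 605.8, -207. ]), 0.22, array([31., 23.]))]
top teal [(array([ 432. , -185.7]), 1.57, array([35., 23.]))]
top cobalt [(array([ 434.5, -284.1]), 0.6, array([40., 23.]))]
top violet [(array([ 515.9, -272. ]), 3.14, array([38., 21.]))]
scn ruby [(array([ 616.4, -284.9]), 0.72, array([47., 27.]))]
scn amber [(array([ 515.4, -372.8]), 2.83, array([34., 27.])), (array([ 374.2, -408.1]), 1.52, array([77., 45.]))]
scn green [(array([ 603. , -204.7]), 0.31, array([37., 25.]))]
scn teal [(array([ 428.3, -184.7]), 1.52, array([40., 29.]))]
scn cobalt [(array([ 434.7, -280.4]), 0.56, array([49., 25.]))]
scn violet [(array([ 513.8, -270.8]), 0.09, array([40., 23.]))]
pin [645.17435927  98.23488688  36.        ] [655.27394063 101.56175461  36.        ]
bump [591.08091951 -66.97296471  32.        ] [597.6291451  -63.17944168  32.        ]
dot [492.64193086 270.02270475  40.        ] [486.3543608  275.07356338  40.        ]
roof [array([540.95669209, 288.8695907 ,  64.        ]), array([555.48481489, 122.29529039,  64.        ])]
spool [ 535.67568609 -164.73747942   40.        ]
```

View pics/z0.png

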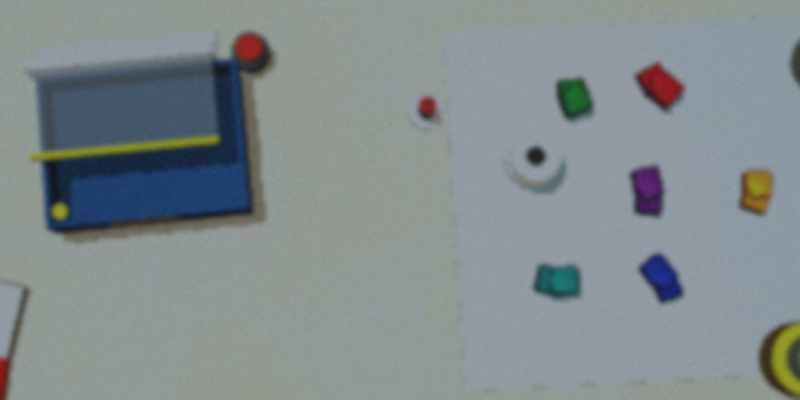

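```bash
cat >> h.py <<'E'
PIN=np.array([645.5,98.2]); PSI=.085; PI=np.pi
def rot(a): return np.array([[np.cos(a),-np.sin(a)],[np.sin(a),np.cos(a)]])
def tray(th,x,y): return PIN+rot(PSI+PI/2+th)@[x,y]      # tray-frame point at swing th -> world
def tyaw(th): return [PI,0,(PSI+PI+th+PI)%(2*PI)-PI]     # tool y along tray x
def P(xy,z): return [float(xy[0]),float(xy[1]),z]
E
python3 - <<'E'
from h import *
bot.grip(0.0,40)
bot.move_ptp(P(tray(0,165,129),200),tyaw(0))
print('q6',bot.get_state()['qpos'][5])
print(bot.movel(P(tray(0,165,129),20),max_speed=120,threshold=15))
D=np.deg2rad
for d in list(range(0,81,8))+[83,86,88,90,92,94]:
    hit=bot.movel(P(tray(D(d),165,136),20),rot=tyaw(D(d)),max_speed=80 if d<81 else 25,threshold=12)
    s=bot.get_state(); print(d,hit,s['tcp_pos'].round(1),s['contact_force'].round(1))
    if hit: break
E
```

```text
q6 0.24774915028233557
False
0 False [495.8 251.1  20.5] [-0.4  0.4  0.3]
8 False [476.5 228.8  20.2] [ 0.8 -0.4  0.4]
16 False [459.8 204.2  20. ] [ 1.8 -0.6  1.1]
24 False [446.4 177.3  19.9] [ 0.6 -0.3  0.6]
32 False [437.1 148.9  19.8] [-0.1  0.9  0.1]
40 False [432.2 119.5  19.9] [-1.2 -0.1 -0.6]
48 False [431.4  89.7  19.9] [0.8 0.5 0.5]
56 False [434.9  60.1  19.9] [-0.1 -0.6 -0.3]
64 False [442.3  31.2  19.9] [-0.2  0.1 -0.1]
72 False [453.6   3.6  19.9] [0.  0.2 1. ]
80 False [468.5 -22.1  19.9] [0.1 0.  0.2]
83 False [475.9 -32.   20.1] [-0.6  0.1 -0.3]
86 False [482.9 -40.7  20. ] [-0.1 -0.5 -0. ]
88 False [487.9 -46.3  20.1] [0.3 0.2 0.7]
90 False [492.5 -51.   19.9] [-0.4  4.2  0.7]
92 True [492.2 -50.7  19.3] [ 0.6  0.7 -0.1]
```

```bash
python3 - <<'E'
from h import *
p=bot.get_state()['tcp_pos']
bot.movel([p[0],p[1]+4,19.5],max_speed=30); bot.movel([p[0],p[1]+4,230],max_speed=150)
bot.grip(0.6); bot.move_ptp([330,-300,250],[PI,0,PI/2])
t=imaging.capture('top'); cv2.imwrite('pics/t1.png',t[150:350,180:520].repeat(2,0).repeat(2,1))
for k,v in glass(t,'top',roi=(360,180,500,320)).items(): print('top',k,v)
print(bot.get_state()['t'],bot.get_state()['qpos'].round(2))
E
```

```text
top ruby [(array([ 618.3, -287. ]), 0.76, array([38., 26.]))]
top amber [(array([ 515.4, -374.1]), 3.0, array([37., 23.]))]
top green [(array([ 606.3, -206.3]), 0.29, array([31., 23.]))]
top teal [(array([ 432. , -185.7]), 1.57, array([35., 23.]))]
top cobalt [(array([ 434.5, -283.9]), 0.62, array([40., 24.]))]
top violet [(array([ 515.9, -272. ]), 3.14, array([38., 21.]))]
17.9083 [-0.9   0.12 -0.41  1.04  0.    0.67]
```

View pics/t1.png

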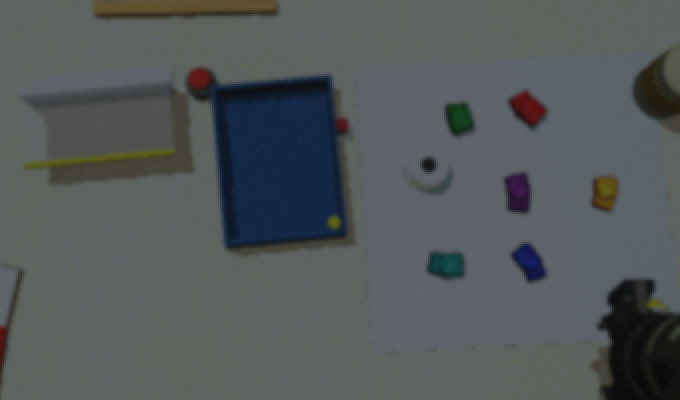

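```bash
cat >> h.py <<'E'
OLD=dict(ruby=(618,-286,.75),amber=(515,-373.5,3.03),green=(605,-206,.27),teal=(431,-185,1.55),cobalt=(434.5,-283,.6),violet=(515,-271.5,.02))
SLOT=dict(teal=(151,50),violet=(151,112),cobalt=(103,50),amber=(103,112),green=(55,50),ruby=(55,112))
def find(k):
    c=[]
    for n,roi in (('top',(360,180,500,320)),('scene',(140,195,285,315))):
        for p,a,d in glass(imaging.capture(n),n,roi=roi).get(k,[]):
            if 29<=d[0]<=52 and 19<=d[1]<=36: c.append((n,p,a,d))
    if not c: return None
    a=c[0][2]  # yaw from the top camera if it saw the piece
    return np.mean([x[1] for x in c],0),a,[x[0] for x in c],np.ptp([x[1] for x in c],0).max()
def near(g,xy):  # yaw modulo pi keeping joint 6 near zero
    c=np.arctan2(xy[1],xy[0])+PI; g=c+(g-c+PI/2)%PI-PI/2
    return [PI,0,(g+PI)%(2*PI)-PI]
def pick(k,slot=None):
    f=find(k); print(k,f)
    if f is None or f[3]>12:
        print('doubtful');
        if f is None: f=(np.array(OLD[k][:2]),OLD[k][2])
    xy,a=f[:2]; o=near(a,xy)
    bot.grip(.65,50); bot.move_ptp(P(xy,120),o)
    bot.movel(P(xy,45),max_speed=150)
    if bot.movel(P(xy,3),max_speed=60,threshold=15): print('touch',bot.get_state()['tcp_pos']); 
    bot.grip(0,50); bot.dwell(.1); g0=bot.get_state()
    bot.movel(P(xy,120),max_speed=150); g=bot.get_state()
    print(' grip',round(g0['opening'],3),round(g['opening'],3),round(float(g['gripper_force']),1))
    if g['opening']<.15: bot.grip(.65); return False
    q=tray(PI/2,*(slot or SLOT[k])); bot.move_ptp(P(q,130),near(tyaw(PI/2)[2],q))
    bot.movel(P(q,14),max_speed=150,threshold=20); g=bot.get_state(); print(' place',g['opening'].round(3),g['tcp_pos'].round(0))
    bot.grip(min(g['opening']+.12,1)); bot.movel(P(q,120),max_speed=150)
    print(' t',round(g['t'],1)); return g['opening']>.15
E
python3 - <<'E'
from h import *
print(pick('teal'))
for n in('top','scene'): cv2.imwrite(f'pics/{n}2.png',imaging.capture(n))
E
```

```text
teal (array([ 430.45, -185.35]), 1.57, ['top', 'scene'], np.float64(3.1000000000000227))
 grip 0.317 0.314 49.1Traceback (most recent call last):
  File "<stdin>", line 2, in <module>
  File "h.py", line 58, in pick
    bot.movel(P(q,14),max_speed=150,threshold=20); g=bot.get_state(); print(' place',g['opening'].round(3),g['tcp_pos'].round(0))
                                                                                     ^^^^^^^^^^^^^^^^^^
AttributeError: 'float' object has no attribute 'round'
```

```bash
sed -i "s/g\['opening'\].round(3)/round(g['opening'],3)/" h.py; python3 - <<'E'
from h import *
g=bot.get_state(); print(g['opening'],g['tcp_pos'],g['t'])
p=g['tcp_pos']; bot.grip(g['opening']+.12); bot.movel([p[0],p[1],120])
print(pick('violet'))
for n in('top','scene'): cv2.imwrite(f'pics/{n}2.png',imaging.capture(n))
E
```

```text
0.3169970415312603 [499.91964033  35.04762019  14.58546293] 23.7917
violet (array([ 514.95, -271.4 ]), 3.14, ['top', 'scene'], np.float64(1.8999999999999773))
 grip 0.305 0.305 50.5
 place 0.294 [505. -28.  29.]
 t 32.3
True
```

View pics/scene2.png

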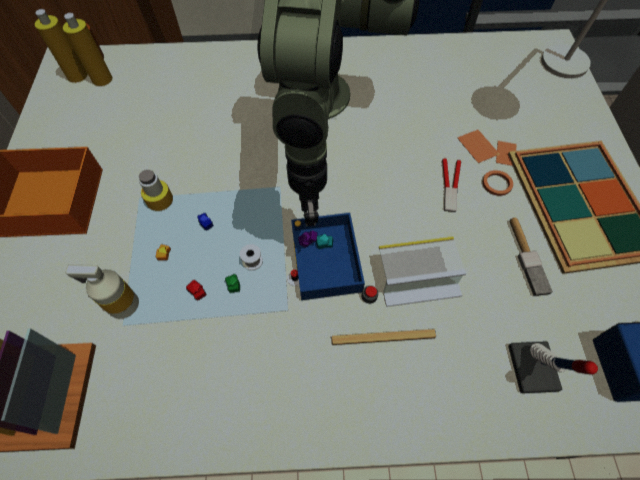

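```bash
python3 - <<'E'
from h import *
bot.move_ptp([400,-350,200],[PI,0,PI/2])
t=imaging.capture('top'); s=imaging.capture('scene')
for n,i,r in(('top',t,(280,180,356,275)),('scene',s,(290,210,365,300))):
    for k,v in glass(i,n,z=18,roi=r).items():
        if k in('teal','violet'): print(n,k,v,[(rot(-PSI-PI)@(x[0]-PIN)).round() for x in v])
a=np.hstack([cv2.resize(t[180:280,270:360],(360,400),interpolation=2),cv2.resize(s[205:305,285:375],(360,400),interpolation=2)])
cv2.imwrite('pics/tr3.png',cv2.convertScaleAbs(a,alpha=1.5)); print(bot.get_state()['t'])
E
```

```text
top teal [(array([512.2,   6.4]), 1.57, array([35., 26.]))] [array([141.,  80.])]
top violet [(array([507.5, -29.7]), 1.57, array([28., 21.]))] [array([148., 116.])]
scene teal [(array([505.4,   8.3]), 1.52, array([36., 33.]))] [array([147.,  78.])]
scene violet [(array([496.8, -31.7]), 2.05, array([47., 30.]))] [array([159., 117.])]
34.8417
```

View pics/tr3.png

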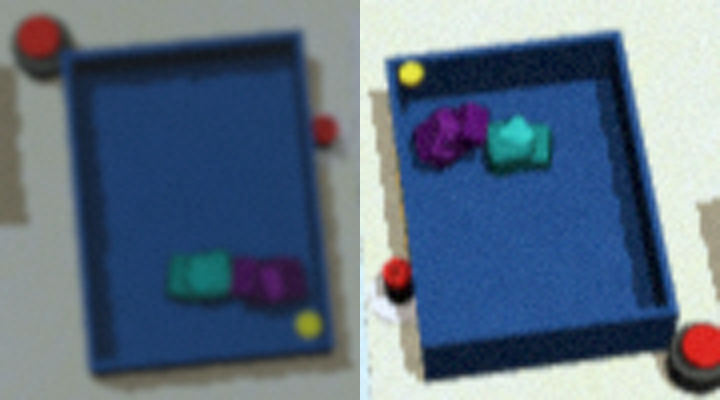

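Teal slid toward the middle of the tray, and violet lies against it. Both are inside and the tray is still on the bumper. I'll continue with slots clear of them.

```bash
python3 - <<'E'
from h import *
for k,s in (('cobalt',(97,45)),('amber',(97,112)),('green',(50,48)),('ruby',(50,108))):
    if not pick(k,s): print('FAILED',k)
bot.move_ptp([400,-350,200],[PI,0,PI/2])
t=imaging.capture('top'); s=imaging.capture('scene')
a=np.hstack([cv2.resize(t[170:290,270:390],(400,400),interpolation=2),cv2.resize(s[200:305,270:375],(400,400),interpolation=2)])
cv2.imwrite('pics/tr4.png',cv2.convertScaleAbs(a,alpha=1.5)); print(bot.get_state()['t'])
print(glass(t,'top',roi=(360,180,500,320)))
E
```

```text
cobalt (array([ 434.65, -281.75]), 0.62, ['top', 'scene'], np.float64(3.8999999999999773))
 grip 0.284 0.279 49.0
 place 0.281 [553.  45.  15.]
 t 43.3
amber (array([ 514.75, -373.6 ]), 2.99, ['top', 'scene'], np.float64(1.7000000000000455))
 grip 0.294 0.292 49.4
 place 0.293 [559. -22.  15.]
 t 52.1
green (array([ 605.45, -204.7 ]), 0.43, ['top', 'scene'], np.float64(1.6999999999999318))
 grip 0.335 0.331 46.0
 place 0.337 [601.  46.  15.]
 t 61.4
ruby (array([ 617.35, -285.95]), 0.76, ['top', 'scene'], np.float64(2.1000000000000227))
 grip 0.319 0.317 49.6
 place 0.317 [606. -14.  15.]
 t 71.3
74.0
{'amber': [(array([ 370.2, -390. ]), 2.98, array([49., 28.]))]}
```

View pics/tr4.png

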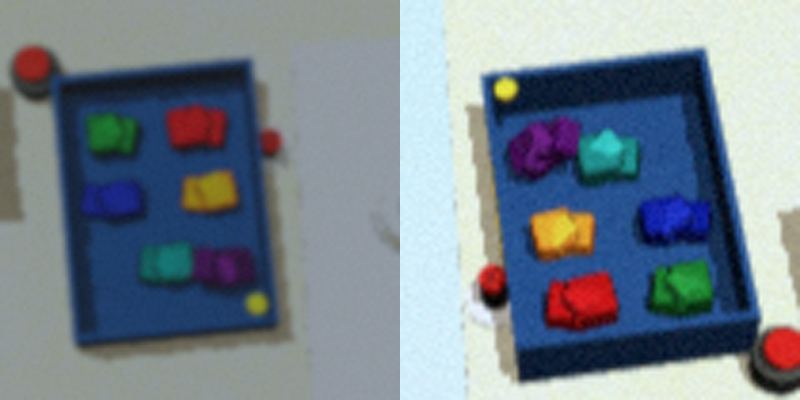

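All six pieces are in the tray. Next I swing it home by pushing on the outside of the strip side.

```bash
python3 - <<'E'
from h import *
D=np.deg2rad
bot.grip(0.0,40)
q=tray(PI/2,165,182); bot.move_ptp(P(q,160),tyaw(PI/2)); print('q6',bot.get_state()['qpos'][5],q)
print(bot.movel(P(q,20),max_speed=120,threshold=15))
bot.movel(P(tray(PI/2,165,166),20),max_speed=40,threshold=15)
for d in list(range(84,11,-8))+[8,5,3,1.5,0,-1.5,-3]:
    hit=bot.movel(P(tray(D(d),165,163),20),rot=tyaw(D(d)),max_speed=70 if d>11 else 20,threshold=14)
    s=bot.get_state(); print(d,hit,s['tcp_pos'].round(1),s['contact_force'].round(1))
    if hit: break
p=s['tcp_pos']; u=rot(PSI)@[1,0]
print(bot.movel(P(p[:2]+u*6,20),max_speed=12,threshold=22),bot.get_state()['tcp_pos'].round(1),bot.get_state()['contact_force'])
p=bot.get_state()['tcp_pos']
print('station',(rot(-PSI)@(p[:2]-PIN)).round(1))
t=imaging.capture('top');bot.movel(P(p[:2]-u*15,20),max_speed=40); bot.movel(P(p[:2]-u*15,220),max_speed=150)
bot.move_ptp([400,-350,220],[PI,0,PI/2])
t=imaging.capture('top'); s=imaging.capture('scene')
a=np.hstack([cv2.resize(t[170:290,180:300],(400,400),interpolation=2),cv2.resize(s[195:315,355:475],(400,400),interpolation=2)])
cv2.imwrite('pics/tr5.png',cv2.convertScaleAbs(a,alpha=1.5)); cv2.imwrite('pics/top5.png',t);print(bot.get_state()['t'])
E
```

```text
q6 -1.9947410714830396 [496.54708198 -97.15103842]
False
84 False [477.4 -61.5  20. ] [-0.   0.5 -0.1]
76 False [456.9 -36.5  20. ] [-0.8  0.5 -0.2]
68 False [440.   -8.9  20. ] [ 0.  -0.2  0.1]
60 False [427.1  20.7  20. ] [-0.2  1.   1.2]
52 False [418.4  51.9  20. ] [-0.5 -0.4 -0.1]
44 False [414.1  84.   20. ] [-1.   0.3  1. ]
36 False [414.1 116.4  19.9] [-1.1  0.4 -0.2]
28 False [418.9 148.4  19.9] [-1.1 -0.9  0.5]
20 False [428.1 179.3  19.9] [-2.   1.4  0.1]
12 False [441.8 208.6  20. ] [-2.2  0.7  0.5]
8 False [449.  221.8  20. ] [-3.7 -3.5  3. ]
5 False [455.6 232.2  19.9] [-5.2 -1.3  3.3]
3 False [460.7 239.2  19.9] [-5.1  0.4  1.3]
1.5 False [464.7 244.5  19.8] [-5.   0.8  0.3]
0 False [468.6 249.2  19.9] [-5.4  1.1  0.7]
-1.5 False [471.3 252.8  19.8] [-8.5 -0.5  4. ]
-3 False [471.  254.4  18.7] [-15.9  -7.8  10. ]
False [471.  254.3  18.7] [-13.88249119   1.3112445    5.45402236]
station [-160.6  170.4]
93.5667
```

View pics/tr5.png

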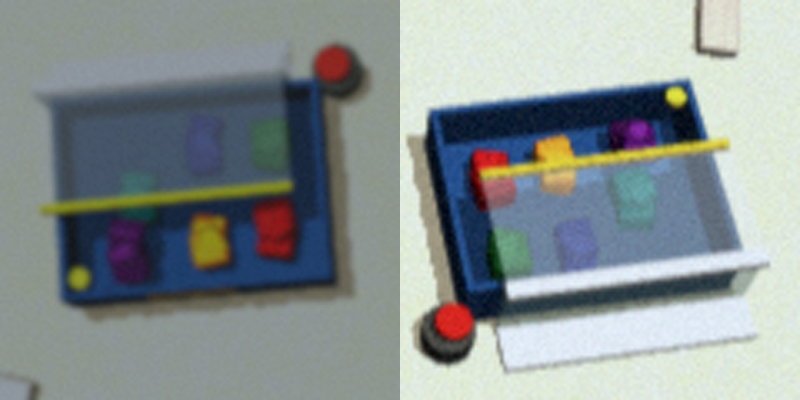

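View pics/top5.png

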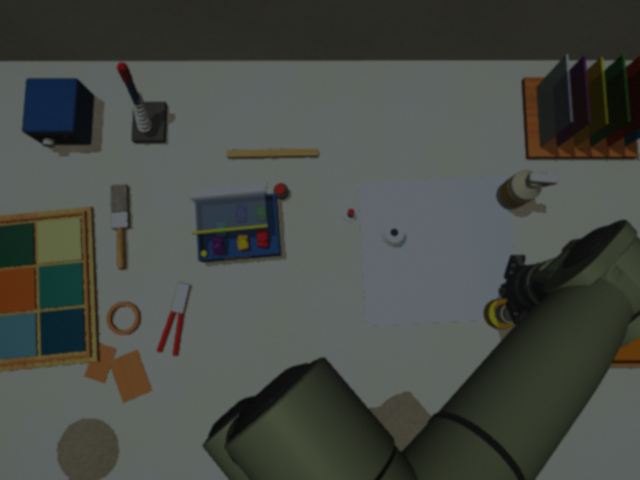

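The tray is home: the push stalled firmly, and the yellow dot is at (203,253), against (204,254) at the start. All six pieces are inside, and the other things on the bench look unmoved.

```bash
python3 -c "
from bench import bot
print(bot.sign_off())"
```

```text
the job is handed in; nothing more can be done
None
```

The job is handed in: all six glass offcuts are in the tray, the tray is swung back firmly against the guard's back wall, and the other things on the bench look unmoved in the last pictures; the last clock reading, just before hand-in, was about 94 s of the 210 s allowed.

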